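# Refit the mirror-light dimmer knob and hold it pressed

### The job

The black knob has come off the mirror-light dimmer: take it from the porcelain tray, turn it so that the flat in its bore matches the flat on the brass D-shaft, and push it fully home on the shaft. Then keep pressing, so that the sprung shaft is pushed right in, and finish while still holding the knob pressed down: do not let go. Leave the other toiletries standing where they are.

Things in the scene. Friction and masses are not known exactly. Their poses are not given: they have to be found in the camera images.
- knob: loose black knob, about 45 g, upright on the tray's floor, bore down. Round base 44 mm across and 20 mm high; on it a grip bar 44 mm long (along the knob's x), 14 mm wide (y) and 22 mm high: 42 mm in all. Origin: centre of the underside = mouth of the bore; z up. White pointer line on top of the bar's +x half and down its +x end: the bore's flat is on this side
- knob_bore (a point): on the knob's axis at the ceiling of its D-shaped bore, 16 mm above the underside. Bore: 14 mm diameter, cut by a flat 4 mm from the axis on the pointer (+x) side, mouth chamfered 1.5 mm. It goes onto the shaft only within about 11 degrees of the right angle; a half turn off does not fit. Not visible while the knob stands
- knob_pointer (a point): point on the knob at the outer end of the white pointer line: 22 mm along the knob's x from its axis, 42 mm above its underside (level with the top)
- dimmer: mirror-light dimmer unit, fixed for the run: white box 124 (x) x 104 (y) x 48 mm high with a dark steel top plate and a dotted scale; the upright shaft stands at the middle of its top. Origin: centre of its underside; z up.
- dimmer_top (a point): point on the shaft's axis at the level of the dimmer's top plate, 48 mm above the shelf; fixed to the unit
- shaft_base (a point): foot of the brass D-shaft, on its axis; moves and turns with it. The shaft stands 26 mm up from here (z): 12 mm diameter, cut by a flat 3 mm from the axis on this frame's +x side, tip chamfered. Collar at the foot 38 mm across, 2 mm high, orange tick on the flat side. Knob fully home: bore ceiling on the tip, knob underside 10 mm above this point, knob x and shaft x alike
- plunger (a joint): how far the shaft is pressed in, m: 0 out, 0.006 at its stop. Spring: about 5 N to start it moving, 1 N more per mm, 11 N at the stop; it springs back when let go. Pressed in fully, the knob's underside is still 4 mm clear of the top plate.
- spindle (a joint): turn of the shaft in the unit, rad, counterclockwise from above; 0 when the flat faces the dimmer's +x. Stiff (0.05 N m of friction), range -2.3 to 2.3, stays where it is left; at the start it stands within 0.5 rad of 0
- tray: white porcelain tray, 150 (x) x 120 (y) mm, loose, 0.5 kg; floor 6 mm above the shelf, rim 13 mm high and 6 mm wide. Origin: centre of its underside
- tumbler: bystander: cobalt glass tumbler, 74 mm across the rim, 100 mm high; origin under its centre
- mascara: bystander: standing black mascara tube with gold cap, 22 mm across, 112 mm high; origin under its centre; stands between tray and dimmer
- hair_stick: bystander: sandalwood hair stick lying flat, 183 mm long, 10 mm thick; origin on its underside near its middle, x along it
- brush_pot: bystander: white porcelain pot 70 mm across and 90 mm high with make-up brushes that reach to about 200 mm; origin under its centre
- lotion: bystander: pink lotion bottle, 52 mm across, 130 mm high; origin under its centre
- cream_jar: bystander: amber cream jar with gold lid, 60 mm across, 50 mm high; origin under its centre
There are look-alikes about, which are no part of the job. Leave any green or turquoise look-alike of the dimmer alone.

How it is judged:
By the outcome, as a careful person would: the job done as asked, in the order asked, and still so for the second after the job is handed in, while the arm keeps its last pose, push and grip.
It also fails if it takes over 48 s, if anything falls off the work surface, if the arm or the gripper's body presses on something with over 40 N, if the wrist force passes 120 N, or if a joint passes its speed limit or range.

### The arm

A 6-joint arm with a two-finger parallel gripper is mounted at the origin on the work surface. World frame = base frame: x ahead of the robot, y to its left, z up, the work surface at z = 0. Lengths are in mm, angles in rad, forces in N, time in s.
With the tool pointing down it reaches from about 250 to 800 mm from the base axis. Payload 3.9 kg.
Tool frame: the origin (TCP) lies between the finger pads; the fingertips stand 14 mm ahead of it and the grasp point (between the pads) lies 5 mm behind it; z points along the fingers, y is the line along which they close (so a half turn about z gives the same grasp; the last joint's range is limited). The gripper opens to 85 mm and grips with 20 to 120 N. Pads are 22 mm wide; open, the fingers measure 114 mm over their backs; the gripper's body (76 mm by 85 mm) begins 54 mm behind the grasp point. The pads swing forward as they close: fully open they stand 13 mm farther back than shut.
Start: joints at [-1.207, 0.26, -0.138, 1.173, 0, 1.571], TCP at [186.805, -490.632, 245.304] pointing down, gripper open.
Joint ranges: [-2.78, 2.78], [-0.83, 1.72], [-1.28, 1.37], [-1.9, 2.12], [-1.57, 1.48], [-3.14, 3.14]. Speed limits (rad/s): [2.57, 2.57, 3.14, 3.14, 3.14, 3.14].

### API

Orientations are given as a unit quaternion [x, y, z, w].
In Python, from workcell import status, viewer, manip gives the robot as it stands. The module is installed in compiled form; this text tells all that it offers.
- The arm moves only by the shell command python3 -m handwheel 'ROWS'. ROWS is a JSON object of lists of equal length, an entry for each row: "slide": the shift along the world's x, y, z in m, a list of three; "spin": the turn about the world's z in degrees; "grip": the opening, from -1 (shut) to 1 (fully open). In form: {"slide": [[x, y, z], ...], "spin": [spin, ...], "grip": [grip, ...]}. A call has 1 to 8 rows; each row shifts and turns the commanded pose from where the row before left it; what a row does not reach is not made up. A row lasts 1/10 s, in which the tool goes at most 50 mm and 8.59 degrees, less where a joint would pass 70% of its speed; a pose out of reach is approached as far as the arm can. A call with a gripper value outside its range is refused whole. The fingers move at their own pace and stop on an object; the grip force is fixed at half the most. Time passes only in rows, so rows that do not move let the fingers close. It gives the time, the measured TCP pose, the force, the opening and the grip force at its end, in the units of the state.
- status.observe(): the state, without advancing time (a new reading comes with each control period).
- viewer.camera(name): name is "scene" or "top" or "wrist"; returns the picture (384x512x3 uint8, blue, green, red); there is no depth.
- viewer.calibration(name): a dict with "fx", "fy", "cx", "cy" (pixels), "world_from_camera" (4x4, takes a point from camera to world coordinates). Camera axes: x right, y down, z forward; pixel columns grow to the right and rows downward; lengths in mm; the calibration is good to about 2 mm. A picture is of the moment at which its call begins: read the wrist's pose just before it. calibration takes no time and is no camera call; for the wrist camera it gives the pose at the moment of the call.
- manip.finish_job(): hands the job in; it is judged then, once.
The state is a dict: "time_s": time; "qpos": joint angles; "dq": joint speeds; "joint_torque": joint torques, N m; "tool_pos": TCP position; "tool_rot": TCP orientation; "wrist_force": force on the tool from outside, world axes, zero at the start; "wrist_torque": the same for the moment, N m; "width": finger opening in mm; "finger_force": force on a finger pad.
Only numpy, scipy, OpenCV 4.12 (cv2) and the standard library are available. Lean on these libraries where they do the work, as an engineer would, in place of code of your own. Each camera call takes 0.05 s, during which the arm holds its last target. There are 200 camera calls.

## Working session

There is one attempt and no reset: what is moved stays moved. The work goes in short steps, Python scripts to look and compute and a shell command to move; the robot and the scene stay as the last step left them, time stands still between calls to the robot, and variables do not carry over. Pictures are saved under pics/ and viewed, at most 10 in all, crops included, and the job is handed in when it is done.

```bash
mkdir -p pics; cat > h.py <<'E'
import numpy as np, cv2
from workcell import status, viewer, manip
def snap(n,f):
    c=viewer.calibration(n); im=viewer.camera(n); cv2.imwrite('pics/'+f,im); np.save('pics/'+f+'.npy',np.array(c,dtype=object),allow_pickle=True); return im,c
def load(f): return np.load('pics/'+f+'.npy',allow_pickle=True).item()
def at(c,u,v,z):
    T=np.array(c['world_from_camera']); d=T[:3,:3]@[(u-c['cx'])/c['fx'],(v-c['cy'])/c['fy'],1]
    return np.round(T[:3,3]+d*(z-T[2,3])/d[2],1)
def proj(c,p):
    T=np.array(c['world_from_camera']); q=T[:3,:3].T@(np.array(p)-T[:3,3]); return np.round([c['fx']*q[0]/q[2]+c['cx'],c['fy']*q[1]/q[2]+c['cy']],1)
E
python3 - <<'E'
from h import *
a,c=snap('top','t0.png'); b,d=snap('scene','s0.png')
print(c); s=status.observe(); print(s)
cv2.imwrite('pics/t0b.png',cv2.resize(a,(800,600),interpolation=cv2.INTER_CUBIC))
E
```

```text
{'fx': 385.93054471787474, 'fy': 385.93054471787474, 'cx': 252.04498763449416, 'cy': 195.54061869177485, 'world_from_camera': array([[-9.96886073e-03, -9.96027639e-01,  8.84848299e-02,
         4.45863137e+02],
       [-9.99833172e-01,  1.12830062e-02,  1.43639131e-02,
         5.68634032e+01],
       [-1.53052293e-02, -8.83268763e-02, -9.95973952e-01,
         1.04700851e+03],
       [ 0.00000000e+00,  0.00000000e+00,  0.00000000e+00,
         1.00000000e+00]])}
{'time_s': 0.1, 'qpos': array([-1.20699992e+00,  2.60649737e-01, -1.39247324e-01,  1.17270673e+00,
        8.55650445e-06,  1.57080284e+00]), 'dq': array([ 0.00011073, -0.00103886,  0.00401866,  0.00063934, -0.00031789,
       -0.00073621]), 'joint_torque': array([ 4.57608735e-05, -4.06507659e+01,  2.54527795e+01,  1.01760268e-02,
       -1.44026717e-04,  1.03809168e-05]), 'tool_pos': array([ 186.59937958, -490.08491047,  244.52890139]), 'tool_rot': array([ 9.83502274e-01,  1.80893505e-01, -1.59277182e-04, -8.89594282e-04]), 'wrist_force': array([0.81584742, 0.49348775, 0.47801612]), 'wrist_torque': array([0.0019663 , 0.01968662, 0.01140223]), 'finger_force': 0.0, 'width': 85.33094034151256}
```

View pics/t0b.png

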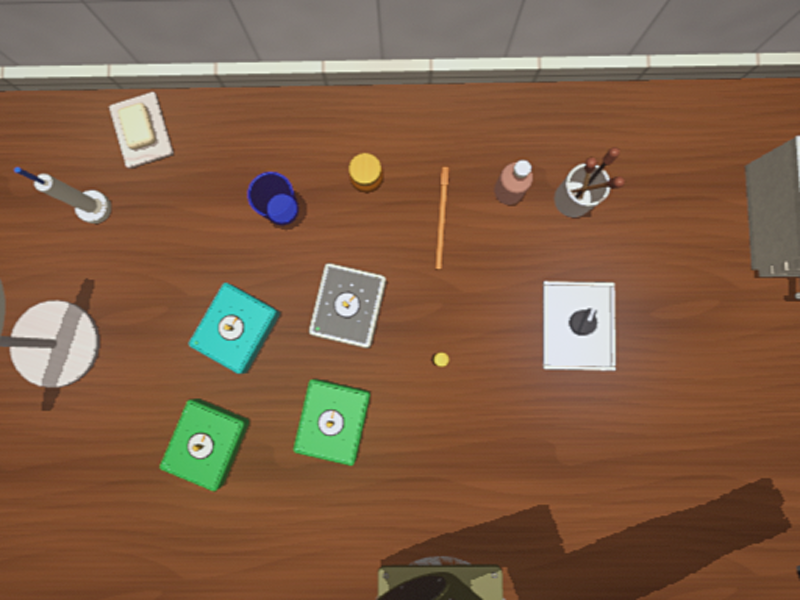

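View pics/s0.png

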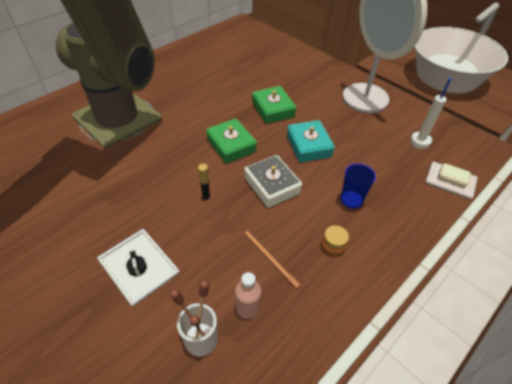

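The top view shows the grey-plated dimmer at (347,304), the knob on its tray at (583,321), and mascara between them at (441,359). The other boxes are green and turquoise look-alikes. I'll enlarge the knob and the shaft.

```bash
python3 - <<'E'
from h import *
a=cv2.imread('pics/t0.png')
x=cv2.resize(a[180:232,348:398],(400,416),interpolation=cv2.INTER_CUBIC)
y=cv2.resize(a[168:220,197:247],(400,416),interpolation=cv2.INTER_CUBIC)
cv2.imwrite('pics/c0.png',np.hstack([x,y]))
c=load('t0.png')
print(at(c,583/1.5625,321/1.5625,35),at(c,347/1.5625,304/1.5625,55),at(c,441/1.5625,359/1.5625,112))
E
```

```text
[ 506.2 -244.8   35. ] [537.4 148.6  55. ] [445.3  -1.6 112. ]
```

View pics/c0.png

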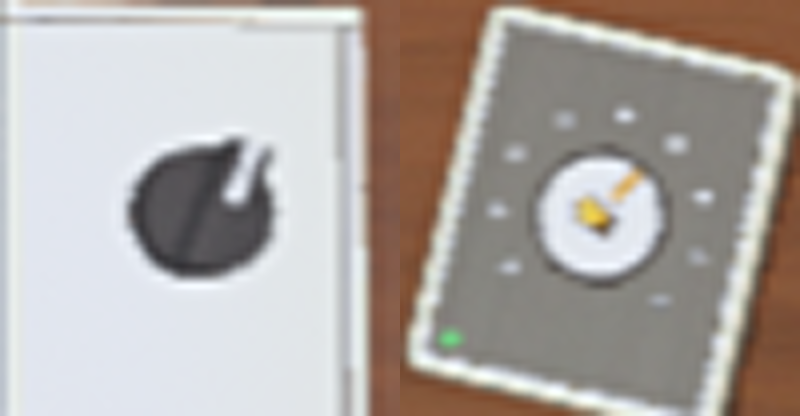

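Reading the enlarged crop: the pointer runs from (238,200) to (258,145), so the knob's yaw is about -20°. The tick runs from (600,215) to (640,172), so the shaft's yaw is about -43°. I'll head for the knob and check which way the last joint turns.

```bash
python3 -m handwheel '{"slide":[[0.02,0.015,0.02],[0.04,0.03,0.03]],"spin":[8,8],"grip":[1,1]}'; python3 -c "
from h import *
print(np.round(status.observe()['qpos'],3))"
```

```text
time_s: 0.3
tool_pos: [239.9, -449.6, 289.6]
tool_rot: [0.949, 0.317, -0.001, -0.002]
wrist_force: [0.8, -0.3, 0.6]
width: 85.2
finger_force: 0.0
[-1.080e+00  2.210e-01 -7.500e-02  1.279e+00 -1.000e-03  1.417e+00]
```

```bash
python3 -m handwheel '{"slide":[[0.037,0.0287,0],[0.037,0.0287,0],[0.037,0.0287,0],[0.037,0.0287,0],[0.037,0.0287,0],[0.037,0.0287,0],[0.037,0.0287,0]],"spin":[8.5,8.5,8.5,8.5,8.5,8.5,8.5],"grip":[1,1,1,1,1,1,1]}'; python3 -m handwheel '{"slide":[[0,0,-0.01],[0,0,-0.02],[0,0,-0.02],[0,0,-0.02],[0,0,-0.02],[0,0,-0.01],[0,0,0],[0,0,0]],"spin":[8.5,8.5,8.5,8.5,8.5,8.5,8.5,4],"grip":[1,1,1,1,1,1,1,1]}'
python3 - <<'E'
from h import *
s=status.observe();print(np.round(s['qpos'],3))
a,c=snap('wrist','w1.png'); print(np.round(c['world_from_camera'],3),proj(c,s['tool_pos']+np.array([0,0,-14])))
cv2.imwrite('pics/w1b.png',cv2.resize(a,(800,600),interpolation=cv2.INTER_CUBIC))
E
```

```text
time_s: 1.0
tool_pos: [501.2, -247.4, 290.6]
tool_rot: [0.665, 0.747, -0.0, -0.0]
wrist_force: [1.0, -1.6, 0.8]
width: 85.4
finger_force: 0.0
time_s: 1.8
tool_pos: [499.3, -248.6, 189.8]
tool_rot: [0.173, 0.985, 0.0, -0.001]
wrist_force: [-0.9, 0.4, -0.2]
width: 85.3
finger_force: 0.0
[-0.462  0.346 -0.162  1.066 -0.    -0.114]
[[ 3.40000e-01  8.95000e-01  2.89000e-01  4.24234e+02]
 [ 9.40000e-01 -3.24000e-01 -1.04000e-01 -2.20884e+02]
 [ 1.00000e-03  3.07000e-01 -9.52000e-01  3.18205e+02]
 [ 0.00000e+00  0.00000e+00  0.00000e+00  1.00000e+00]] [254.9 249.6]
```

View pics/w1b.png

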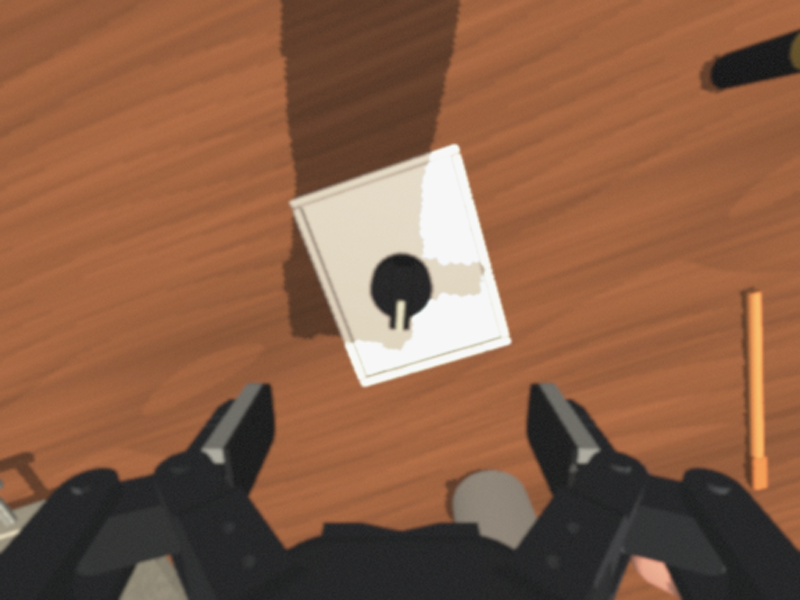

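The wrist view shows the knob's base circle centred at (401,286). The pointer runs from (401,300) to (400,329), pointing straight down the picture, and is well aligned with the fingers. The brush pot (490,500) is near the right finger.

```bash
python3 - <<'E'
from h import *
c=load('w1.png');k=512/800
o=at(c,401*k,286*k,24); a=at(c,401*k,300*k,48); b=at(c,399.5*k,329*k,48)
print(o,a,b,np.degrees(np.arctan2(*(b-a)[[1,0]])),np.degrees(np.arctan2(*(b-o)[[1,0]])),np.linalg.norm((b-o)[:2]))
t=load('t0.png')
for p in [(586,184,90)]: print('pot',at(t,p[0]*k,p[1]*k,p[2]))
E
```

```text
[ 503.3 -248.5   24. ] [ 505.7 -249.4   48. ] [ 524.3 -257.2   48. ] -22.750976342787627 -22.503528499767448 22.730816087417484
pot [ 724.3 -241.6   90. ]
```

```bash
python3 -m handwheel '{"slide":[[0.0045,0,-0.04],[0,0,-0.045],[0,0,-0.035],[0,0,-0.014],[0,0,0]],"spin":[-2.5,0,0,0,0],"grip":[1,1,1,1,1]}'
```

```text
time_s: 2.35
tool_pos: [502.1, -247.8, 54.1]
tool_rot: [0.197, 0.98, 0.001, -0.003]
wrist_force: [-0.2, -0.1, 0.4]
width: 85.5
finger_force: 0.0
```

```bash
python3 -m handwheel '{"slide":[[0.0015,-0.001,-0.0065],[0,0,-0.0045],[0,0,0],[0,0,0],[0,0,0],[0,0,0],[0,0,0],[0,0,0]],"spin":[0,0,0,0,0,0,0,0],"grip":[1,1,-1,-1,-1,-1,-1,-1]}'
```

```text
time_s: 3.15
tool_pos: [506.6, -250.2, 46.5]
tool_rot: [0.196, 0.981, -0.0, 0.001]
wrist_force: [-0.7, 0.1, 3.2]
width: 12.2
finger_force: 60.6
```

```bash
python3 -m handwheel '{"slide":[[0,0,0.02],[0,0,0.04],[0,0,0.045],[0,0,0.04],[0,0,0]],"spin":[0,0,0,0,0],"grip":[-1,-1,-1,-1,-1]}'
python3 - <<'E'
from h import *
a,c=snap('wrist','w2.png')
for i in range(4):
  print(np.round(status.observe()['tool_pos'],1),status.observe()['width']); 
  if i<3: viewer.camera('wrist')
cv2.imwrite('pics/w2b.png',cv2.resize(a[140:384,100:412],(767,600),interpolation=cv2.INTER_CUBIC))
E
```

```text
time_s: 3.65
tool_pos: [509.6, -251.7, 197.2]
tool_rot: [0.196, 0.981, -0.001, 0.006]
wrist_force: [0.9, -1.7, -0.8]
width: 12.3
finger_force: 60.1
[ 508.1 -251.   194.2] 12.890130303927922
[ 506.7 -250.3  191.9] 12.252042708923325
[ 505.6 -249.8  190.4] 12.715949074160788
[ 505.  -249.5  189.5] 12.365043738685102
```

View pics/w2b.png

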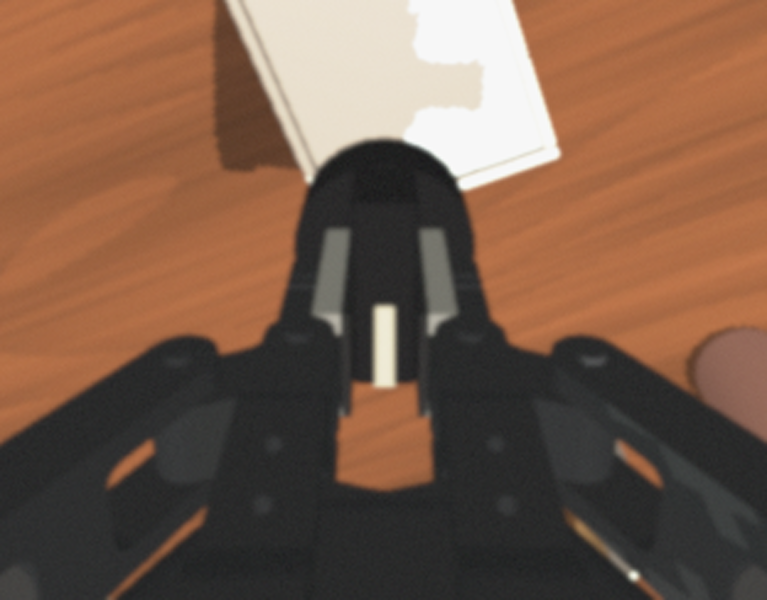

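The knob is held with its bar along the fingers. The pointer runs from (385,307) to (385,386) in the crop and is still in line with the tool. Now I'll work out its offset in the hand and the move to the shaft.

```bash
python3 - <<'E'
from h import *
c=load('w2.png');k=312/767
T=np.array([509.6,-251.7,197.2])
for dz in (0,3):
  a=at(c,100+385*k,140+307*k,T[2]+4+dz); b=at(c,100+385*k,140+386*k,T[2]+4+dz)
  y=np.arctan2(*(b-a)[[1,0]]); ax=b-22*np.array([np.cos(y),np.sin(y),0])
  e=at(c,100+386*k,140+139*k,T[2]-18+dz)  # far edge of base (top level), opposite pointer
  print(a,b,np.degrees(y),np.linalg.norm(b-a),'axis-TCP',ax-T, 'base', e+22*np.array([np.cos(y),np.sin(y),0])-T)
t=load('t0.png'); 
f=lambda u,v,z: at(t,197+(u-400)/8-.5*0,168+v/8,z)
o=f(600,215,50); i=f(640,172,50); print('collar',o,i,np.degrees(np.arctan2(*(i-o)[[1,0]])))
cs=[f(495,8,48),f(795,75,48),f(415,362,48)]; print('corners',cs,(cs[1]+cs[2])/2)
s=status.observe(); print(s['tool_pos'],s['tool_rot'],s['qpos'])
E
```

```text
[ 508.5 -250.3  201.2] [ 526.7 -257.9  201.2] -22.664557434695958 19.72308292331605 axis-TCP [-3.20108587  2.27737652  4.        ] base [ -7.49891413   4.32262348 -18.        ]
[ 506.7 -249.6  204.2] [ 524.5 -257.   204.2] -22.57413807864821 19.276929216034397 axis-TCP [-5.41443886  3.14532852  7.        ] base [ -8.48556114   4.75467148 -15.        ]
collar [537.1 149.3  50. ] [550.9 136.2  50. ] -43.509368164737836
corners [array([605.7, 183.7,  48. ]), array([582.4,  85.6,  48. ]), array([490.1, 209.7,  48. ])] [536.25 147.65  48.  ]
[ 505.01854544 -249.50997827  189.52465079] [ 1.96447135e-01  9.80513363e-01  3.57564424e-04 -1.39294040e-03] [-4.58869716e-01  3.55343568e-01 -1.48264967e-01  1.07006386e+00
 -2.83707221e-05 -6.34030091e-02]
```

```bash
python3 -m handwheel '{"slide":[[0.002,0.03,0],[0.005,0.05,0],[0.005,0.05,0],[0.005,0.05,0],[0.005,0.05,0],[0.005,0.05,0],[0.005,0.05,0],[0.001,0.03,0]],"spin":[-2,-3,-3,-3,-3,-3,-3,-1],"grip":[-1,-1,-1,-1,-1,-1,-1,-1]}'; python3 -m handwheel '{"slide":[[0.001,0.025,0],[0,0.011,0],[0,0,0],[0,0,0],[0,0,0]],"spin":[0,0,0,0,0],"grip":[-1,-1,-1,-1,-1]}'
python3 - <<'E'
from h import *
print(status.observe()['tool_rot'])
a,c=snap('wrist','w3.png')
s=status.observe();print(s['tool_pos'],s['tool_rot'])
cv2.imwrite('pics/w3b.png',cv2.resize(a[60:330,86:426],(756,600),interpolation=cv2.INTER_CUBIC))
E
```

```text
time_s: 4.65
tool_pos: [537.7, 111.7, 188.8]
tool_rot: [0.371, 0.929, -0.001, -0.002]
wrist_force: [0.2, -0.1, -0.2]
width: 12.5
finger_force: 60.1
time_s: 5.15
tool_pos: [539.7, 143.0, 190.6]
tool_rot: [0.373, 0.928, -0.001, -0.0]
wrist_force: [-0.1, -0.6, -1.0]
width: 12.5
finger_force: 60.1
[ 3.72632885e-01  9.27978640e-01 -5.31939135e-04 -3.06651609e-04]
[539.81796153 143.08732668 190.83894379] [ 3.72682638e-01  9.27958785e-01 -3.43696712e-04 -1.62245905e-04]
```

View pics/w3b.png

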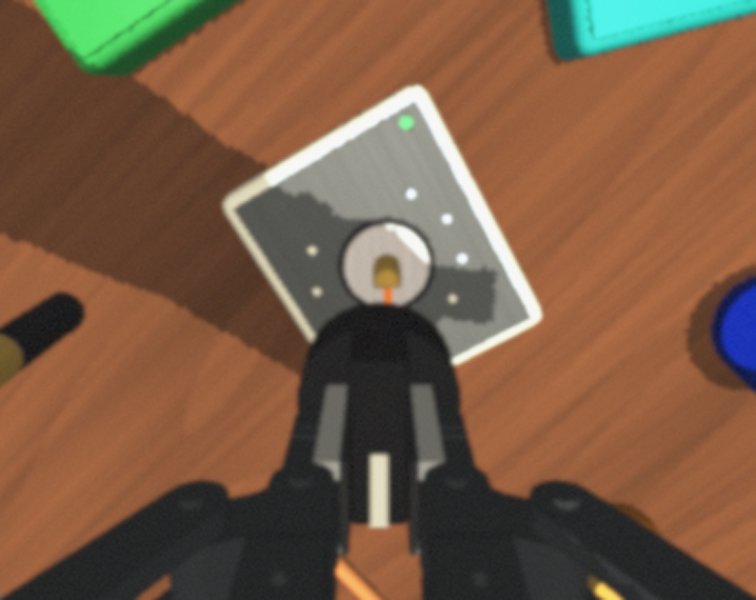

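The shaft is now right ahead of the knob in the crop: the collar is centred at (387,264) and its tick at (388,297) points straight down the picture. The knob's pointer runs from (379,455) to (379,527) and the far edge of its base is at (381,304). The angles agree, so I'll compute the remaining shift.

```bash
python3 - <<'E'
from h import *
c=load('w3.png');k=340/756
P=lambda u,v,z: at(c,86+u*k,60+v*k,z)
T=np.array([539.7,143.0,190.7])
o=P(387,264,50); tk=P(388.5,300,50); print('collar',o,'tick yaw',np.degrees(np.arctan2(*(tk-o)[[1,0]])))
for z in(62,74): print('tip',P(386,257 if z==74 else 268,z))
print('diam',P(341,264,50)-P(433,264,50), 'tick end expect', proj(c,o+[0,0,24]))
R=2*np.degrees(np.arctan2(.92798,.37263))-180; print('tool x yaw',R)
for dz in (-2,0,2,4):
  a=P(379,455,T[2]+4+dz); b=P(379,527,T[2]+4+dz); y=np.arctan2(*(b-a)[[1,0]]); d=np.array([np.cos(y),np.sin(y),0])
  e=P(381,304,T[2]-18+dz)+22*d
  l=P(300,400,T[2]-18+dz)
  print(dz,np.degrees(y),np.linalg.norm(b-a),'axis ptr',b-22*d,'axis base',e, 'shift',(o-(b-22*d))[:2],(o-e)[:2])
E
```

```text
collar [536.9 151.4  50. ] tick yaw -41.40874096279442
tip [535.4 152.   62. ]
tip [529.5 157.3  74. ]
diam [-28.3 -29.7   0. ] tick end expect [260.5 185.6]
tool x yaw -43.75581587898344
-2 -43.781124764868714 19.944924166313566 axis ptr [538.11625949 145.12191799 192.7       ] axis base [534.48374051 149.27808201 170.7       ] shift [-1.21625949  6.27808201] [2.41625949 2.12191799]
0 -43.55240031314367 19.59311103423849 axis ptr [536.95562039 146.15838906 194.7       ] axis base [534.04437961 149.74161094 172.7       ] shift [-0.05562039  5.24161094] [2.85562039 1.65838906]
2 -43.74554837731848 19.379370474811616 axis ptr [535.80681088 147.21205244 196.7       ] axis base [533.49318912 150.18794756 174.7       ] shift [1.09318912 4.18794756] [3.40681088 1.21205244]
4 -43.726969979943185 19.09659655540752 axis ptr [534.70187914 148.30689821 198.7       ] axis base [532.99812086 150.59310179 176.7       ] shift [2.19812086 3.09310179] [3.90187914 0.80689821]
```

```bash
python3 - <<'E'
from h import *
th=np.linspace(0,2*np.pi,361)
for f,T,k,off,vp,up,yaw in (('w3.png',np.array([539.7,143.0,190.7]),340/756,(86,60),527,379,-43.7),('w2.png',np.array([509.6,-251.7,197.2]),312/767,(100,140),386,385,-22.7)):
  c=load(f); d=np.array([np.cos(np.radians(yaw)),np.sin(np.radians(yaw)),0])
  for dz in (-8,-6,-4,-2,0,2):
    b=at(c,off[0]+up*k,off[1]+vp*k,T[2]+4+dz); ax=b-22*d
    q=np.array([(proj(c,[ax[0]+22*np.cos(t),ax[1]+22*np.sin(t),T[2]-38+dz+h])-off)/k for t in th for h in(0,20)])
    print(f,dz,'along',round((ax-T)@d,1),'lat',round((ax-T)@[-d[1],d[0],0],1),'top',q[:,1].min().round(),'width',q[:,0].min().round(),q[:,0].max().round())
E
```

```text
w3.png -8 along 2.2 lat 0.4 top 309.0 width 299.0 459.0
w3.png -6 along 0.6 lat 0.4 top 306.0 width 298.0 460.0
w3.png -4 along -1.0 lat 0.4 top 303.0 width 297.0 461.0
w3.png -2 along -2.6 lat 0.4 top 300.0 width 296.0 462.0
w3.png 0 along -4.2 lat 0.4 top 297.0 width 295.0 464.0
w3.png 2 along -5.7 lat 0.3 top 294.0 width 293.0 464.0
w2.png -8 along 2.7 lat 0.9 top 144.0 width 297.0 473.0
w2.png -6 along 1.1 lat 0.9 top 141.0 width 295.0 474.0
w2.png -4 along -0.6 lat 0.9 top 137.0 width 295.0 476.0
w2.png -2 along -2.2 lat 0.9 top 134.0 width 293.0 477.0
w2.png 0 along -3.8 lat 0.9 top 130.0 width 292.0 478.0
w2.png 2 along -5.4 lat 0.9 top 127.0 width 290.0 480.0
```

The fit puts the knob's axis within 1 mm of the TCP and its underside about 42.5 mm below it. I'll move over the shaft to just above the tip and look again.

```bash
python3 -m handwheel '{"slide":[[-0.003,0.008,-0.005],[0,0,-0.025],[0,0,-0.025],[0,0,-0.01],[0,0,0],[0,0,0],[0,0,0]],"spin":[1,0,0,0,0,0,0],"grip":[-1,-1,-1,-1,-1,-1,-1]}'
python3 - <<'E'
from h import *
a,c=snap('wrist','w4.png'); s=status.observe(); print(s['tool_pos'])
b,d=snap('scene','s4.png')
x=cv2.resize(a[140:290,181:331],(400,400),interpolation=cv2.INTER_CUBIC)
y=cv2.resize(b[130:210,235:315],(400,400),interpolation=cv2.INTER_CUBIC)
cv2.imwrite('pics/c4.png',np.hstack([x,y])); print(proj(d,[537,150.5,74]),proj(d,[537,150.5,50]))
E
```

```text
time_s: 5.9
tool_pos: [538.0, 152.8, 127.3]
tool_rot: [0.364, 0.932, 0.001, 0.001]
wrist_force: [0.5, 0.7, -0.7]
width: 12.3
finger_force: 60.1
[537.98461965 152.77961404 127.33506352]
[273.1 166.5] [272.5 173. ]
```

View pics/c4.png

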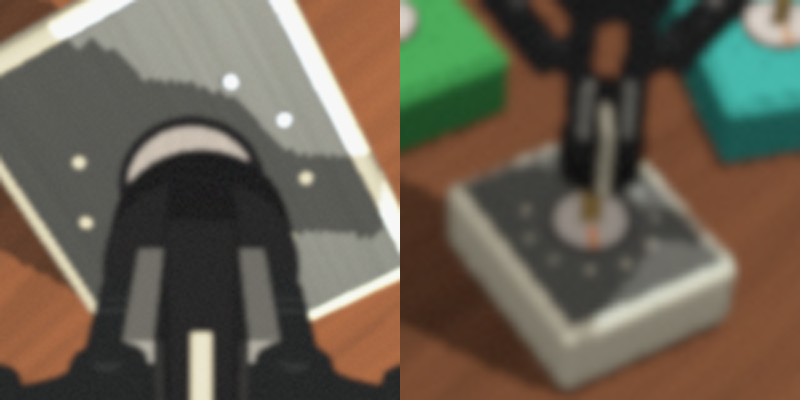

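The wrist crop (left) shows the collar spanning x 120–258, top at 118, with the knob's pointer at (201,332–400). The scene crop (right) shows the collar spanning 553–630 and the knob base spanning 562–640, just above the shaft tip. So the knob looks about 10 crop pixels too far right, and I'll turn that into mm.

```bash
python3 - <<'E'
from h import *
c=load('w4.png');d=load('s4.png');T=np.array([538.0,152.8,127.3]); y=np.radians(-42.7); X=np.array([np.cos(y),np.sin(y),0]);Y=np.array([-X[1],X[0],0])
W=lambda p:(proj(c,p)-[181,140])*400/150
S=lambda p:(proj(d,p)-[235,130])*5+[400,0]
th=np.radians(np.arange(0,360,2)); ring=lambda o,r,F:np.array([F(o+r*np.array([np.cos(t),np.sin(t),0])) for t in th])
def ext(q): return q[:,0].min().round(),q[:,0].max().round(),q[:,1].min().round(),q[:,1].max().round()
for o in ((537,150.5,50),(537,152.5,50),(539,150.5,50)): print('collar',o,'W',ext(ring(np.array(o),19,W)),'S',ext(ring(np.array(o),19,S)))
for dx in (-1,0,1):
  for k in (-1,0,1):
    o=T+[0,0,-42.5]+dx*X+k*Y
    print('knob along',dx,'lat',k,'W base',ext(ring(o,22,W)),'ptr',W(o+22*X+[0,0,42]).round(),'S base',ext(ring(o,22,S)),'Sptr',S(o+22*X+[0,0,42]).round())
E
```

```text
collar (537, 150.5, 50) W (np.float64(126.0), np.float64(255.0), np.float64(126.0), np.float64(246.0)) S (np.float64(551.0), np.float64(624.0), np.float64(188.0), np.float64(242.0))
collar (537, 152.5, 50) W (np.float64(131.0), np.float64(260.0), np.float64(121.0), np.float64(241.0)) S (np.float64(554.0), np.float64(627.0), np.float64(187.0), np.float64(240.0))
collar (539, 150.5, 50) W (np.float64(131.0), np.float64(260.0), np.float64(130.0), np.float64(250.0)) S (np.float64(554.0), np.float64(627.0), np.float64(190.0), np.float64(244.0))
knob along -1 lat -1 W base (np.float64(107.0), np.float64(283.0), np.float64(148.0), np.float64(309.0)) ptr [194. 416.] S base (np.float64(551.0), np.float64(638.0), np.float64(135.0), np.float64(197.0)) Sptr [602. 135.]
knob along -1 lat 0 W base (np.float64(111.0), np.float64(287.0), np.float64(148.0), np.float64(309.0)) ptr [199. 416.] S base (np.float64(552.0), np.float64(639.0), np.float64(135.0), np.float64(197.0)) Sptr [604. 135.]
knob along -1 lat 1 W base (np.float64(115.0), np.float64(291.0), np.float64(148.0), np.float64(309.0)) ptr [20
[... 731 characters left out ...]
0), np.float64(198.0)) Sptr [606. 137.]
knob along 1 lat -1 W base (np.float64(107.0), np.float64(283.0), np.float64(156.0), np.float64(316.0)) ptr [194. 425.] S base (np.float64(551.0), np.float64(638.0), np.float64(137.0), np.float64(199.0)) Sptr [602. 138.]
knob along 1 lat 0 W base (np.float64(111.0), np.float64(287.0), np.float64(156.0), np.float64(316.0)) ptr [199. 425.] S base (np.float64(552.0), np.float64(640.0), np.float64(137.0), np.float64(199.0)) Sptr [604. 138.]
knob along 1 lat 1 W base (np.float64(115.0), np.float64(291.0), np.float64(156.0), np.float64(316.0)) ptr [204. 425.] S base (np.float64(554.0), np.float64(642.0), np.float64(137.0), np.float64(199.0)) Sptr [606. 138.]
```

Both views agree that the knob is about 2.8 mm off sideways, which is a shift of (-2, -2) mm. I'll correct that and lower it until it touches or enters.

```bash
python3 -m handwheel '{"slide":[[-0.002,-0.002,-0.006],[0,0,-0.003],[0,0,0],[0,0,0],[0,0,0]],"spin":[0,0,0,0,0],"grip":[-1,-1,-1,-1,-1]}';python3 -m handwheel '{"slide":[[0,0,-0.003],[0,0,-0.003],[0,0,0],[0,0,0]],"spin":[0,0,0,0],"grip":[-1,-1,-1,-1]}'
```

```text
time_s: 6.5
tool_pos: [535.0, 150.6, 117.0]
tool_rot: [0.364, 0.932, 0.0, 0.0]
wrist_force: [-0.2, 0.3, -0.7]
width: 12.4
finger_force: 60.1
time_s: 6.9
tool_pos: [536.2, 150.2, 111.7]
tool_rot: [0.364, 0.931, 0.0, 0.001]
wrist_force: [2.0, -2.6, 2.7]
width: 12.6
finger_force: 60.6
```

```bash
python3 -m handwheel '{"slide":[[0.0007,-0.0007,-0.002],[0,0,-0.002],[0,0,0],[0,0,0]],"spin":[0,0,0,0],"grip":[-1,-1,-1,-1]}'
python3 - <<'E'
from h import *
b,d=snap('scene','s5.png')
cv2.imwrite('pics/s5b.png',cv2.resize(b[130:210,235:315],(600,600),interpolation=cv2.INTER_CUBIC))
E
```

```text
time_s: 7.3
tool_pos: [536.9, 149.4, 106.9]
tool_rot: [0.364, 0.931, -0.0, 0.001]
wrist_force: [5.1, -2.9, 1.0]
width: 12.2
finger_force: 60.2
```

View pics/s5b.png

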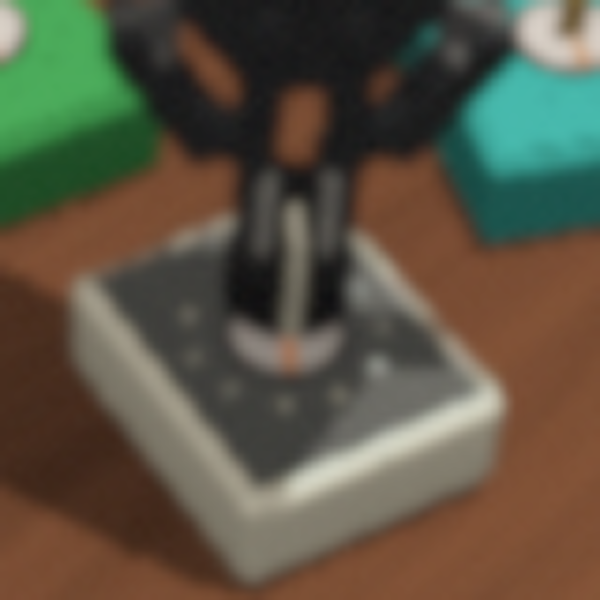

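The knob is low over the collar at (285,345), its pointer line is in line with the orange tick, and there is little axial force. It has entered the bore, so I'll go on down.

```bash
python3 -m handwheel '{"slide":[[0.0008,-0.0005,-0.002],[0,0,-0.002],[0,0,-0.002],[0,0,0],[0,0,0]],"spin":[0,0,0,0,0],"grip":[-1,-1,-1,-1,-1]}'; python3 -m handwheel '{"slide":[[0,0,-0.002],[0,0,-0.002],[0,0,0],[0,0,0]],"spin":[0,0,0,0],"grip":[-1,-1,-1,-1]}'
```

```text
time_s: 7.85
tool_pos: [536.9, 149.2, 100.6]
tool_rot: [0.364, 0.931, -0.0, 0.0]
wrist_force: [5.0, -2.9, -1.6]
width: 12.5
finger_force: 60.2
time_s: 8.25
tool_pos: [536.9, 149.1, 97.4]
tool_rot: [0.364, 0.931, 0.0, 0.001]
wrist_force: [3.7, -3.5, 4.0]
width: 12.4
finger_force: 60.8
```

```bash
python3 -m handwheel '{"slide":[[0.0004,-0.0004,-0.002],[0,0,0],[0,0,0]],"spin":[0,0,0],"grip":[-1,-1,-1]}'; python3 -m handwheel '{"slide":[[0,0,-0.002],[0,0,-0.001],[0,0,0],[0,0,0]],"spin":[0,0,0,0],"grip":[-1,-1,-1,-1]}'
```

```text
time_s: 8.55
tool_pos: [537.0, 149.1, 95.6]
tool_rot: [0.364, 0.932, 0.0, 0.0]
wrist_force: [2.4, -2.2, 6.9]
width: 12.3
finger_force: 61.1
time_s: 8.95
tool_pos: [537.0, 149.1, 93.0]
tool_rot: [0.364, 0.932, 0.0, 0.0]
wrist_force: [1.6, -2.9, 8.8]
width: 12.6
finger_force: 61.4
```

```bash
python3 -m handwheel '{"slide":[[0,0,-0.0015],[0,0,-0.0015],[0,0,0],[0,0,0]],"spin":[0,0,0,0],"grip":[-1,-1,-1,-1]}'; python3 -m handwheel '{"slide":[[0,0,-0.001],[0,0,0],[0,0,0]],"spin":[0,0,0],"grip":[-1,-1,-1]}'
```

```text
time_s: 9.35
tool_pos: [537.2, 149.2, 91.9]
tool_rot: [0.364, 0.932, 0.001, 0.001]
wrist_force: [-1.0, -3.8, 21.8]
width: 12.4
finger_force: 63.1
time_s: 9.65
tool_pos: [537.3, 149.2, 91.9]
tool_rot: [0.364, 0.932, 0.001, 0.001]
wrist_force: [-4.0, -4.8, 27.4]
width: 12.0
finger_force: 63.9
```

The force climbs sharply at z 91.9, about 6 mm below first contact, so the shaft is at its stop. One last look to check that the knob hasn't slipped.

```bash
python3 -m handwheel '{"slide":[[0,0,0],[0,0,0],[0,0,0],[0,0,0],[0,0,0],[0,0,0]],"spin":[0,0,0,0,0,0],"grip":[-1,-1,-1,-1,-1,-1]}'
python3 - <<'E'
from h import *
b,d=snap('scene','s6.png'); a,c=snap('wrist','w6.png')
x=cv2.resize(a[140:320,166:346],(400,400),interpolation=cv2.INTER_CUBIC)
y=cv2.resize(b[130:210,235:315],(400,400),interpolation=cv2.INTER_CUBIC)
cv2.imwrite('pics/c6.png',np.hstack([x,y])); s=status.observe(); print(s['tool_pos'],s['wrist_force'])
t=np.radians(-42.7); X=22*np.array([np.cos(t),np.sin(t),0])
S=lambda p:(proj(d,p)-[235,130])*5+[400,0]
for u in (48,52,58): o=np.array([537,149.5,u]);print(u,'ptr',S(o+X+[0,0,42]).round(),'lower end of base',S(o+X).round(), 'pad tip', )
E
```

```text
time_s: 10.25
tool_pos: [537.3, 149.2, 91.8]
tool_rot: [0.364, 0.932, 0.001, 0.001]
wrist_force: [-3.6, -4.7, 26.7]
width: 12.3
finger_force: 63.9
[537.30506737 149.1823462   91.86347544] [-3.41976829 -4.51234179 27.90443764]
48 ptr [594. 192.] lower end of base [588. 250.] pad tip
52 ptr [594. 187.] lower end of base [589. 245.] pad tip
58 ptr [594. 178.] lower end of base [589. 237.] pad tip
```

View pics/c6.png

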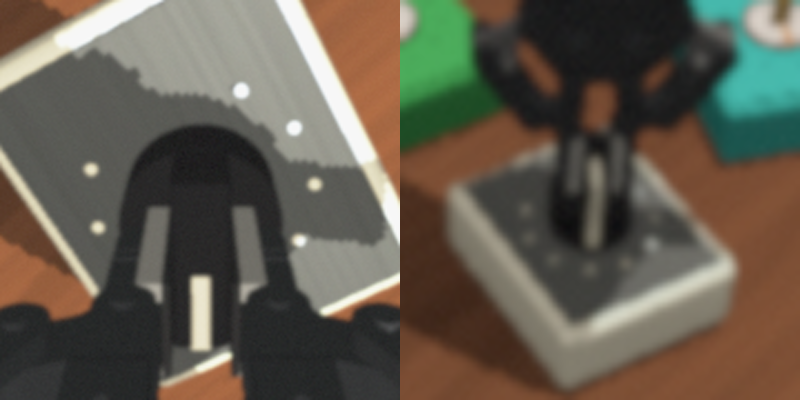

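The collar is fully hidden under the knob, which sits just above the plate with its lower edge at (592,250), still gripped and upright. The push is steady at about 27 N, so I'm handing in.

```bash
python3 -c "
from workcell import manip
print(manip.finish_job())"
```

```text
the job is handed in; nothing more can be done
None
```

The knob is on the D-shaft with its flat matched and pushed fully home; I handed the job in with the arm still gripping it and pressing the shaft against its stop at about 27 N, 10.3 s in, and no verdict was shown.

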